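# Seat an eight-well reagent cartridge in the heater-shaker's block

## Task

Take the eight-well reagent cartridge out of its rack and load it into the drilled block on top of the heater-shaker: feel for the holes, lower it so that every well goes into its own hole, then press it home until its collar is flush on the block and both end clips have snapped over its tabs. Go gently, never forcing it against the block, then let go of it, and leave the beaker, tip box and jar where they are.

Things in the scene. Friction and masses are not known exactly. Their poses are not given: they have to be found in the camera images.
- cartridge: White plastic reagent cartridge, 80 g (+-30 %). Collar 20 (its x) x 122 (y) x 14 mm high; under it, in a row along y, 8 round wells 15 mm apart (y = -52.5..52.5), 11.2 mm across, 30 mm long, flat bottoms with a 1.2 mm high bevel to 10 mm. Origin: centre of the collar's underside, z up: wells reach z = -30 mm, foil top +14 mm. Same either way round. Grip the collar across its x.
- tab_l (a point): On the cartridge: middle of the underside of the tab at its +y end, 63.5 mm from the cartridge's origin. Each tab stands out 5 mm from the collar's end (to y = +-66 mm), is 16 mm wide and 4 mm thick, and its underside is level with the collar's underside.
- tab_r (a point): On the cartridge: middle of the underside of the equal tab at its -y end. The cartridge is brittle: it cracks if the contact forces between it and the block and clips add up to over 35 N, so feel for the holes with a few newtons and press home with under 20 N.
- rack: Grey plastic rack, fixed, 64 (x) x 134 (y) x 36 mm high, with one trough along y in which the cartridge's wells hang, the collar resting on the flat top. The cartridge starts here and lifts straight up. Origin: centre of its underside, on the bench.
- shaker: Blue heater-shaker, fixed: housing 250 (x) x 200 (y) x 75 mm, white panel at its -x front. Above it a platform, 115 x 165 mm, carries an aluminium block, 56 (x) x 136 (y) mm, its flat top 130 mm above the bench. Only the housing is measured, not the platform, which stops anywhere in its orbit (see deck). Origin: centre of the housing's underside, on the bench; z up.
- deck (a point): Fixed to the housing, 130 mm above its origin, level with the block's top: where the middle of the row of holes is on average. 8 holes along y, 15 mm apart, 12.6 mm across, 34 mm deep. Platform, block, holes and clips all stand up to 5 mm off from it in x and also in y (random, not measured, not turned) and do not give. Seated, the cartridge's collar lies on the block's top.
- clip (a point): Fixed to the housing: average place of the spring clip at the row's +y end, an equal one at -y; the clips stand with the platform. 14 mm wide, 14 mm above the block's top. Their sloping heads are pushed apart by the tabs from 11 mm above the seat and snap over them in the last 2 mm. Both together take about 10 N of downward push, mostly 5 mm above the seat; weight alone is not enough.
- beaker: Bystander: clear glass beaker, 72 mm across, 90 mm high. Origin: centre of its underside.
- tip_box: Bystander: closed box of pipette tips, 125 mm (x) by 85 mm (y) by 63 mm high. Origin: centre of its underside.
- sample_jar: Bystander: white screw-cap jar, 48 mm across, 75 mm high. Origin: centre of its underside.
Not all that is in view belongs to the job. There is more than one size of the rack; the one meant has the size given above.

How it is judged:
By the outcome, as a careful person would: the job done as asked, in the order asked, and still so for the second after the job is handed in, with the robot touching nothing.
It also fails if it takes over 67 s, if anything falls off the work surface, if the arm or the gripper's body presses on something with over 40 N, if the wrist force passes 120 N, or if a joint passes its speed limit or range.

## Robot

A 6-joint arm with a two-finger parallel gripper is mounted at the origin on the work surface. World frame = base frame: x ahead of the robot, y to its left, z up, the work surface at z = 0. Lengths are in m, angles in degrees, forces in N, time in s.
With the tool pointing down it reaches from about 0.35 to 0.875 m from the base axis. Payload 4.2 kg.
Tool frame: the origin (TCP) lies midway between the tips of the shut fingers; the grasp point (between the pads) lies 19 mm behind it; z points along the fingers, y is the line along which they close (so a half turn about z gives the same grasp; the last joint's range is limited). The gripper opens to 87 mm and grips with 3 to 60 N. Pads are 19 mm wide; open, the fingers measure 117 mm over their backs; the gripper's body (75 mm by 190 mm) begins 51 mm behind the grasp point.
Start: joints at [-60.814, 22.042, 0.453, 0, -68.411, -14.817], TCP at [0.155, -0.605, 0.223] pointing down, gripper open.
Joint ranges: [-179.83, 179.83], [-69.29, 118.12], [-61.27, 80.66], [-181.25, 117.63], [-171.15, -9.14], [-177.46, 177.46]. Speed limits (degrees/s): [159.86, 159.86, 180, 180, 180, 180].

## Interface

Orientations are given as a 3x3 rotation matrix whose columns are the frame's x, y, z axes.
In Python, from station import sense, capture, camera_params, finish_job gives the robot as it stands.
- The arm moves only by the tool drive_tool, never from a script. Its argument "rows" is a list of rows, each an object of numbers: "tx", "ty", "tz": the shift along the tool's x, y, z in cm; "ax", "ay", "az": the turn, a rotation vector about the tool's x, y, z in rad; "claw": the finger opening in cm, from 0 to 8.7. In form: [{"tx": .., "ty": .., "tz": .., "ax": .., "ay": .., "az": .., "claw": ..}, ...]. A call has 1 to 10 rows; each row shifts and turns the commanded pose from where the row before left it, along the tool's axes as they then stand; what a row does not reach is not made up. A row lasts 1/12 s, in which the tool goes at most 41.7 mm and 7.16 degrees, less where a joint would pass 70% of its speed; a pose out of reach is approached as far as the arm can. A call with a gripper value outside its range is refused whole. The fingers move at their own pace and stop on an object; the grip force is fixed at half the most. Time passes only in rows, so rows that do not move let the fingers close. It gives the time, the measured TCP pose, the force, the opening and the grip force at its end, in the units of the state.
- sense(): the state, without advancing time (a new reading comes with each control period).
- capture(name): name is "scene" or "top" or "wrist"; returns (picture, depth): 400x640x3 uint8, red, green, blue; 400x640 float32, m along the optical axis (not along the pixel's ray), 0 where there is no reading.
- camera_params(name): a dict with "intrinsics" (3x3 intrinsics, pixels), "R" (3x3) and "t" (3): a world point X has camera coordinates R X + t; the wrist camera has in their place "tool_from_camera" (4x4, takes a point from camera to tool coordinates, whose origin is the TCP and whose axes are the flange's). Camera axes: x right, y down, z forward; pixel columns grow to the right and rows downward; lengths in m; the calibration is good to about 2 mm. A picture is of the moment at which its call begins: read the wrist's pose just before it. camera_params takes no time and is no camera call.
- finish_job(): hands the job in; it is judged then, once.
The state is a dict: "time_s": time; "joints": joint angles; "joint_velocities": joint speeds; "effort": joint torques, N m; "tcp_pos": TCP position; "ee_rot": TCP orientation; "wrist_force": force on the tool from outside, world axes, zero at the start; "moment": the same for the moment, N m; "gripper_width": opening from 0.0 (shut) to 1.0 (fully open); "gripper_force": force on a finger pad.
Only numpy, scipy, OpenCV 4.12 (cv2) and the standard library are available. Lean on these libraries where they do the work, as an engineer would, in place of code of your own. Each camera call takes 0.05 s, during which the arm holds its last target. There are 200 camera calls.

## Working session

There is one attempt and no reset: what is moved stays moved. The work goes in short steps, Python scripts to look and compute and a tool call to move; the robot and the scene stay as the last step left them, time stands still between calls to the robot, and variables do not carry over. Pictures are saved under pics/ and viewed, at most 10 in all, crops included, and the job is handed in when it is done.

Besides the shell and the picture viewer there is one more tool, called after ">>>" in YAML: its name, and indented under it one key for each argument. drive_tool: Moves the arm, as the interface text tells. Its arguments: {"type":"object","properties":{"rows":{"type":"array"}},"required":["rows"]}

```bash
ls; mkdir -p pics
cat > h.py <<'E'
import numpy as np, cv2
from station import sense, capture, camera_params, finish_job
def grab(name):
    s=sense(); p=camera_params(name); im,d=capture(name)
    K=np.array(p["intrinsics"])
    if name=="wrist":
        T=np.array(p["tool_from_camera"]); W=np.eye(4); W[:3,:3]=s["ee_rot"]; W[:3,3]=s["tcp_pos"]; M=W@T
    else:
        M=np.eye(4); R=np.array(p["R"]); M[:3,:3]=R.T; M[:3,3]=-R.T@np.array(p["t"])
    v,u=np.mgrid[:400,:640]
    c=np.stack([(u-K[0,2])/K[0,0]*d,(v-K[1,2])/K[1,1]*d,d],-1)
    P=c@M[:3,:3].T+M[:3,3]; P[d==0]=np.nan
    return im,d,P,K,M
E
python3 - <<'E'
from h import *
print(sense())
out=[]
for n in ("scene","top"):
    im,d,P,K,M=grab(n); np.savez(f"{n}.npz",im=im,P=P,K=K,M=M)
    cv2.imwrite(f"pics/{n}.png",im[...,::-1]); print(n,K.tolist(),M.round(3).tolist())
E
```

```text
pics
{'time_s': 0.0, 'joints': array([-6.08144689e+01,  2.20915088e+01,  3.80661875e-01, -2.76763553e-02,
       -6.84129775e+01, -1.48162279e+01]), 'joint_velocities': array([-0.0793454 , -0.07791399,  0.01732686, -0.00275504,  0.01442935,
       -0.04117899]), 'effort': array([ 1.45202099e-03, -3.90665388e+01,  1.87403619e+01,  4.21998784e+00,
        1.08657213e-02, -1.84457517e-04]), 'tcp_pos': array([ 0.15496573, -0.60486199,  0.22146117]), 'ee_rot': array([[-9.68760431e-01, -2.47997561e-01, -6.61698667e-04],
       [-2.47998416e-01,  9.68758149e-01,  2.10576923e-03],
       [ 1.18800341e-04,  2.20408613e-03, -9.99997564e-01]]), 'wrist_force': array([ 0.03735873, -0.81334135, -0.53959343]), 'moment': array([-0.0229775 , -0.02049787, -0.02383151]), 'gripper_force': 0.0, 'gripper_width': 0.9987824669830306}
scene [[401.4804403023668, 0.0, 322.6299089660478], [0.0, 401.4804403023668, 202.28643712305356], [0.0, 0.0, 1.0]] [[-0.44, 0.722, -0.535, 1.031], [0.898, 0.36, -0.253, 0.253], [0.01, -0.591, -0.806, 0.833], [0.0, 0.0, 0.0, 1.0]]
top [[420.5978163663253, 0.0, 323.9434658714693], [0.0, 420.5978163663253, 192.88504948628287], [0.0, 0.0, 1.0]] [[0.16, -0.964, 0.215, 0.403], [-0.987, -0.156, 0.033, 0.001], [0.002, -0.217, -0.976, 0.921], [0.0, 0.0, 0.0, 1.0]]
```

View pics/top.png

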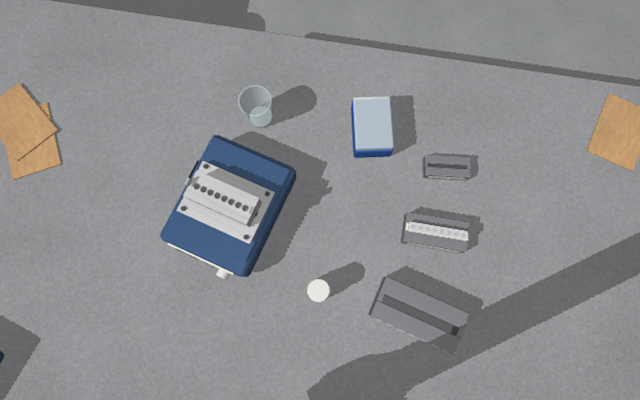

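View pics/scene.png

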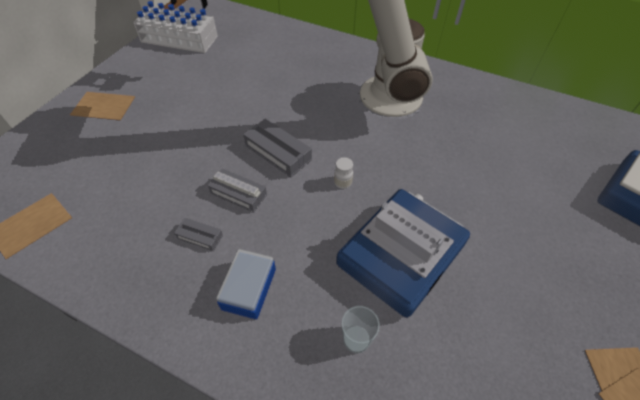

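The top view shows three racks: a small empty one at (448,167), a middle one with the white cartridge at (437,231), and a large empty one at (420,313). It also shows the shaker with its drilled block at (225,200), the beaker at (255,105), the tip box at (372,127) and the jar at (318,290). A second blue device at the edge (15,360) has only its corner in view. I'll check sizes and poses.

Run:
```python
from h import *
def rect(Q): 
    r=cv2.minAreaRect((Q[:,:2]*1000).astype(np.float32)); return np.round(r[0],1),np.round(r[1],1),round(r[2],1),len(Q),np.round(np.median(Q[:,2])*1000,1)
for n in("top","scene"):
    z=np.load(n+".npz");im=z["im"].astype(int);P=z["P"]; Z=P[...,2]
    T=np.load("top.npz")["P"]
    def near(px,rad,lo,hi,extra=True):
        c=T[px[1],px[0]][:2]
        return P[(np.hypot(P[...,0]-c[0],P[...,1]-c[1])<rad)&(Z>lo)&(Z<hi)&extra]
    white=im.min(-1)>150
    print(n)
    print("cart",rect(near((437,231),.085,.042,.058,white)))
    print("rackM",rect(near((437,231),.09,.028,.056)))
    print("rackS",rect(near((448,167),.07,.02,.05)))
    print("rackL",rect(near((420,313),.12,.02,.056)))
    print("block",rect(near((225,195),.1,.124,.136)))
    print("hous",rect(near((225,200),.19,.066,.082)))
    print("tip",rect(near((372,127),.09,.05,.07)),"jar",rect(near((318,290),.05,.06,.09)))
    print("beaker",rect(near((258,112),.08,.06,.1)) )
im=np.load("top.npz")["im"]
a=cv2.resize(im[195:265,385:485],(800,560),interpolation=cv2.INTER_CUBIC); cv2.imwrite("pics/crop_cart.png",a[...,::-1])
```

```text
top
cart (array([ 553.8, -215.3]), array([129.9,  19.8]), 89.6, 588, np.float64(51.4))
rackM (array([ 554.4, -215.6]), array([134.6,  65.1]), 89.4, 1951, np.float64(37.9))
rackS (array([ 705.1, -227.2]), array([ 49.1, 100.1]), 6.1, 850, np.float64(27.3))
rackL (array([ 381.1, -196.7]), array([180.3,  86.5]), 75.3, 3416, np.float64(49.2))
block (array([538.6, 221.8]), array([139.4,  56.3]), 75.1, 1822, np.float64(130.7))
hous (array([570.8, 217.2]), array([199.3, 306.6]), 74.6, 6117, np.float64(74.7))
tip (array([766.5, -49.1]), array([122.2,  82.5]), 11.7, 2012, np.float64(63.7)) jar (array([396.1,  10.9]), array([40.2, 41.3]), 9.0, 383, np.float64(75.9))
beaker (array([762.5, 207.4]), array([70.2, 70.2]), 12.0, 516, np.float64(80.2))
scene
cart (array([ 550.2, -155.9]), array([5.3, 4.2]), 65.0, 3, np.float64(49.8))
rackM (array([ 553. , -215.4]), array([135.7,  66.9]), 89.0, 1155, np.float64(37.5))
rackS (array([ 704. , -227.6]), array([ 48.8, 101.9]), 5.8, 683, np.float64(26.7))
rackL (array([ 381.9, -196.5]), array([182.7,  89.6]), 76.0, 1932, np.float64(47.5))
block (array([538.3, 222.7]), array([141.9,  59.8]), 75.8, 1453, np.float64(130.1))
hous (array([541.5, 225.5]), array([197.4, 245.8]), 75.0, 4752, np.float64(74.4))
tip (array([766.3, -49. ]), array([121.4,  82.6]), 11.1, 2188, np.float64(63.0)) jar (array([396.9,  10.8]), array([42.3, 41.8]), 32.8, 226, np.float64(74.8))
beaker (array([761.9, 207. ]), array([71. , 69.7]), 21.1, 561, np.float64(81.5))
```

View pics/crop_cart.png

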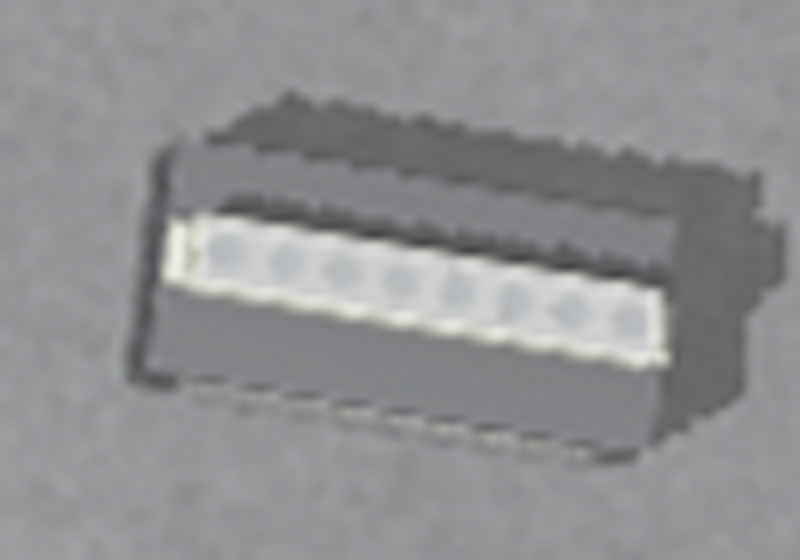

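The middle rack measures 134.6 x 65 mm with its top at about 37 mm, which matches the rack described. The others are about 100 x 49 and 180 x 87 mm. The crop confirms it holds the 8-well cartridge, 130 mm over the tabs, with its middle at crop (420,285). The block on the shaker at (225,195) is 56 x 139 mm at 130 mm height, which also matches. I'll turn the tool first.

```bash
python3 -c "
from h import *
p=camera_params('wrist');print(np.round(p['tool_from_camera'],3).tolist(),p['intrinsics'])"
```

```text
[[-0.0, -0.956, -0.295, 0.081], [1.0, -0.001, 0.0, -0.0], [-0.001, -0.295, 0.956, -0.162], [0.0, 0.0, 0.0, 1.0]] [[297.63377223   0.         319.8528775 ]
 [  0.         297.63377223 197.59726578]
 [  0.           0.           1.        ]]
```

>>> drive_tool:
  rows:
    - {"az":-0.12,"tz":-0.3}
    - {"az":-0.12,"tz":-0.3}
    - {"az":-0.12,"tz":-0.3}
    - {"az":-0.12,"tz":-0.3}
    - {"az":-0.12,"tz":-0.3}
    - {"az":-0.12,"tz":-0.3}
    - {"az":-0.12,"tz":-0.3}
    - {"az":-0.12,"tz":-0.3}
    - {"az":-0.12,"tz":-0.3}
    - {"az":-0.12,"tz":-0.3}

```text
invalid input at $.rows[0]: expected keys tx, ty, tz, ax, ay, az, claw
```

>>> drive_tool:
  rows:
    - {"tx":0,"ty":0,"tz":-0.3,"ax":0,"ay":0,"az":-0.12,"claw":8.7}
    - {"tx":0,"ty":0,"tz":-0.3,"ax":0,"ay":0,"az":-0.12,"claw":8.7}
    - {"tx":0,"ty":0,"tz":-0.3,"ax":0,"ay":0,"az":-0.12,"claw":8.7}
    - {"tx":0,"ty":0,"tz":-0.3,"ax":0,"ay":0,"az":-0.12,"claw":8.7}
    - {"tx":0,"ty":0,"tz":-0.3,"ax":0,"ay":0,"az":-0.12,"claw":8.7}
    - {"tx":0,"ty":0,"tz":-0.3,"ax":0,"ay":0,"az":-0.12,"claw":8.7}
    - {"tx":0,"ty":0,"tz":-0.3,"ax":0,"ay":0,"az":-0.12,"claw":8.7}
    - {"tx":0,"ty":0,"tz":-0.3,"ax":0,"ay":0,"az":-0.12,"claw":8.7}
    - {"tx":0,"ty":0,"tz":0,"ax":0,"ay":0,"az":-0.12,"claw":8.7}
    - {"tx":0,"ty":0,"tz":0,"ax":0,"ay":0,"az":-0.12,"claw":8.7}

```text
time_s: 0.93
tcp_pos: [0.1551, -0.6052, 0.2462]
ee_rot: [[-0.114, -0.993, -0.0], [-0.993, 0.114, 0.001], [-0.001, 0.0, -1.0]]
wrist_force: [-0.2, -0.6, 0.3]
gripper_width: 1.0
gripper_force: 0.0
```

>>> drive_tool:
  rows:
    - {"tx":0,"ty":0,"tz":0,"ax":0,"ay":0,"az":-0.111,"claw":8.7}
    - {"tx":-2.78,"ty":-2.85,"tz":0,"ax":0,"ay":0,"az":0,"claw":8.7}
    - {"tx":-2.78,"ty":-2.85,"tz":0,"ax":0,"ay":0,"az":0,"claw":8.7}
    - {"tx":-2.78,"ty":-2.85,"tz":0,"ax":0,"ay":0,"az":0,"claw":8.7}
    - {"tx":-2.78,"ty":-2.85,"tz":0,"ax":0,"ay":0,"az":0,"claw":8.7}
    - {"tx":-2.78,"ty":-2.85,"tz":0,"ax":0,"ay":0,"az":0,"claw":8.7}
    - {"tx":-2.78,"ty":-2.85,"tz":0,"ax":0,"ay":0,"az":0,"claw":8.7}
    - {"tx":-2.78,"ty":-2.85,"tz":0,"ax":0,"ay":0,"az":0,"claw":8.7}
    - {"tx":-2.78,"ty":-2.85,"tz":0,"ax":0,"ay":0,"az":0,"claw":8.7}
    - {"tx":-2.78,"ty":-2.85,"tz":0,"ax":0,"ay":0,"az":0,"claw":8.7}

```text
time_s: 1.77
tcp_pos: [0.4147, -0.3557, 0.2463]
ee_rot: [[-0.009, -1.0, -0.0], [-1.0, 0.009, 0.0], [-0.0, 0.0, -1.0]]
wrist_force: [0.9, -0.4, 1.2]
gripper_width: 0.997
gripper_force: 0.0
```

>>> drive_tool:
  rows:
    - {"tx":-2.78,"ty":-2.85,"tz":0,"ax":0,"ay":0,"az":0,"claw":8.7}
    - {"tx":-2.78,"ty":-2.85,"tz":0,"ax":0,"ay":0,"az":0,"claw":8.7}
    - {"tx":-2.78,"ty":-2.85,"tz":0,"ax":0,"ay":0,"az":0,"claw":8.7}
    - {"tx":-2.78,"ty":-2.85,"tz":0,"ax":0,"ay":0,"az":0,"claw":8.7}
    - {"tx":-2.78,"ty":-2.85,"tz":0,"ax":0,"ay":0,"az":0,"claw":8.7}
    - {"tx":0,"ty":0,"tz":0,"ax":0,"ay":0,"az":0,"claw":8.7}
    - {"tx":0,"ty":0,"tz":0,"ax":0,"ay":0,"az":0,"claw":8.7}

```text
time_s: 2.35
tcp_pos: [0.5586, -0.218, 0.2454]
ee_rot: [[-0.006, -1.0, -0.002], [-1.0, 0.006, 0.001], [-0.001, 0.002, -1.0]]
wrist_force: [-0.6, -0.9, 0.9]
gripper_width: 0.997
gripper_force: 0.0
```

```bash
cat >> h.py <<'E'
def rect(Q): 
    r=cv2.minAreaRect((Q[:,:2]*1000).astype(np.float32)); return np.round(r[0],1),np.round(r[1],1),round(r[2],2),len(Q),np.round(np.median(Q[:,2])*1000,1)
E
python3 - <<'E'
from h import *
im,d,P,K,M=grab("wrist"); s=sense(); print(s["tcp_pos"])
np.savez("w1.npz",im=im,P=P,K=K,M=M)
cv2.imwrite("pics/w1.png",im[...,::-1])
Z=P[...,2]; near=np.hypot(P[...,0]-.5535,P[...,1]+.2155)<.085
Q=P[near&(Z>.045)&(Z<.056)&(im.min(-1)>120)]; print(rect(Q), np.mean(Q,0))
Q=P[near&(Z>.03)&(Z<.042)]; print(rect(Q))
E
```

```text
[ 0.55767087 -0.21903391  0.245647  ]
(array([ 553.8, -215.5]), array([121.3,  19. ]), 89.43, 1528, np.float64(50.4)) [ 0.55412337 -0.21881303  0.05039815]
(array([ 554.3, -215.8]), array([133.2,  64. ]), 89.49, 3613, np.float64(35.9))
```

View pics/w1.png

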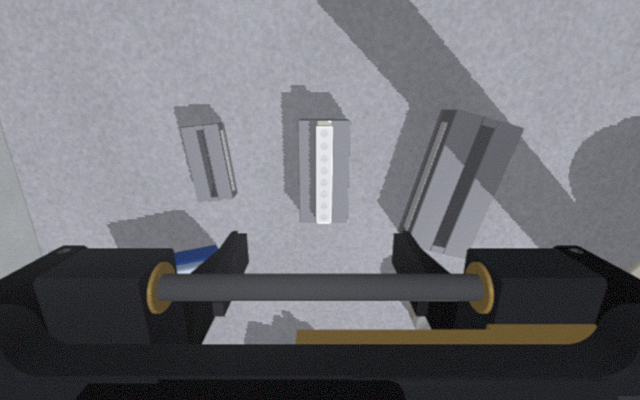

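The wrist view shows the cartridge centred at pixel (324,172), and the measured pose agrees with the top view at (553.8, -215.5) mm. Next I'll look at the block from the same tool-relative pose, so calibration bias cancels.

>>> drive_tool:
  rows:
    - {"tx":-4.0,"ty":0.17,"tz":-0.73,"ax":0,"ay":0,"az":0.02,"claw":8.7}
    - {"tx":-4.0,"ty":0.17,"tz":-0.73,"ax":0,"ay":0,"az":0,"claw":8.7}
    - {"tx":-4.0,"ty":0.17,"tz":-0.73,"ax":0,"ay":0,"az":0,"claw":8.7}
    - {"tx":-4.0,"ty":0.17,"tz":-0.73,"ax":0,"ay":0,"az":0,"claw":8.7}
    - {"tx":-4.0,"ty":0.17,"tz":-0.73,"ax":0,"ay":0,"az":0,"claw":8.7}
    - {"tx":-4.0,"ty":0.17,"tz":-0.73,"ax":0,"ay":0,"az":0,"claw":8.7}
    - {"tx":-4.0,"ty":0.17,"tz":-0.73,"ax":0,"ay":0,"az":0,"claw":8.7}
    - {"tx":-4.0,"ty":0.17,"tz":-0.73,"ax":0,"ay":0,"az":0,"claw":8.7}
    - {"tx":-4.0,"ty":0.17,"tz":-0.73,"ax":0,"ay":0,"az":0,"claw":8.7}
    - {"tx":-4.0,"ty":0.17,"tz":-0.73,"ax":0,"ay":0,"az":0,"claw":8.7}

```text
time_s: 3.23
tcp_pos: [0.5507, 0.1807, 0.3203]
ee_rot: [[-0.031, -1.0, 0.0], [-1.0, 0.031, 0.0], [-0.0, -0.0, -1.0]]
wrist_force: [0.9, -0.5, 0.8]
gripper_width: 0.999
gripper_force: 0.0
```

>>> drive_tool:
  rows:
    - {"tx":-3.0,"ty":0.1,"tz":-0.5,"ax":0,"ay":0,"az":0,"claw":8.7}
    - {"tx":0,"ty":0,"tz":0,"ax":0,"ay":0,"az":0.078,"claw":8.7}
    - {"tx":0,"ty":0,"tz":0,"ax":0,"ay":0,"az":0.078,"claw":8.7}
    - {"tx":0,"ty":0,"tz":0,"ax":0,"ay":0,"az":0.078,"claw":8.7}
    - {"tx":0,"ty":0,"tz":0,"ax":0,"ay":0,"az":0,"claw":8.7}
    - {"tx":0,"ty":0,"tz":0,"ax":0,"ay":0,"az":0,"claw":8.7}
    - {"tx":0,"ty":0,"tz":0,"ax":0,"ay":0,"az":0,"claw":8.7}

```text
time_s: 3.82
tcp_pos: [0.5513, 0.2095, 0.3247]
ee_rot: [[-0.26, -0.966, -0.0], [-0.966, 0.26, -0.0], [0.0, 0.0, -1.0]]
wrist_force: [0.5, 0.5, 0.1]
gripper_width: 1.001
gripper_force: 0.0
```

Run:
```python
from h import *
im,d,P,K,M=grab("wrist"); s=sense(); print(s["tcp_pos"],s["ee_rot"][:,1],s["wrist_force"])
np.savez("w2.npz",im=im,P=P,K=K,M=M)
Z=P[...,2]; near=np.hypot(P[...,0]-.5385,P[...,1]-.222)<.1
Q=P[near&(Z>.126)&(Z<.134)]; print(rect(Q))
m=near&(Z>.1); v,u=np.where(m); a=im[v.min():v.max(),u.min():u.max()]; print(u.min(),v.min(),a.shape)
f=min(800/a.shape[1],600/a.shape[0]); cv2.imwrite("pics/w2.png",cv2.resize(a,None,fx=f,fy=f,interpolation=cv2.INTER_CUBIC)[...,::-1]); print(f)
```

```text
[0.55131889 0.20961705 0.32462237] [-9.65644345e-01  2.59867272e-01  9.13943471e-06] [ 0.2664115   0.30202056 -0.1188148 ]
(array([538.3, 222.6]), array([140.2,  56. ]), 75.16, 4229, np.float64(129.9))
0 121 (278, 639, 3)
1.2519561815336464
```

View pics/w2.png

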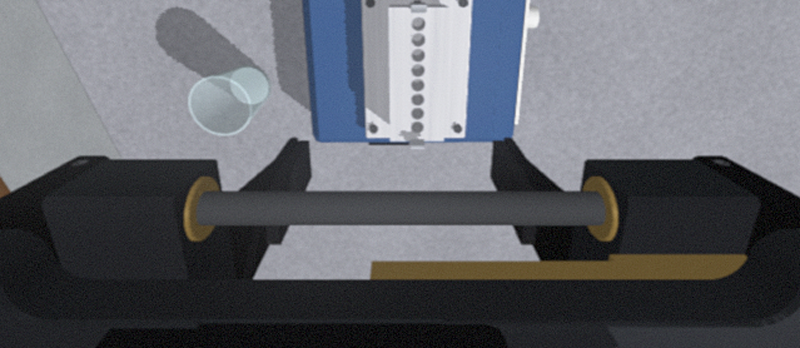

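The crop shows all 8 holes in a column at crop x≈418, y 23 to 127, with a clip at each end. I'll measure the hole centres on the z=130 mm plane.

Run:
```python
from h import *
z=np.load("w2.npz");im=z["im"];P=z["P"];K=z["K"];M=z["M"]
def plane(u,v,h):
    r=M[:3,:3]@np.linalg.solve(K,[u,v,1]); return M[:3,3]+r*(h-M[2,3])/r[2]
x0,y0,x1,y1=318,126,350,232
g=cv2.cvtColor(im,cv2.COLOR_RGB2GRAY)[y0:y1,x0:x1]
G=cv2.resize(g,None,fx=8,fy=8,interpolation=cv2.INTER_CUBIC)
for T in (110,140,170):
    n,l,st,c=cv2.connectedComponentsWithStats((G<T).astype(np.uint8))
    W=[]
    for i in range(1,n):
        if st[i,4]>1500 and st[i,4]<9000:
            # bbox centre
            u=(st[i,0]+st[i,2]/2)/8+x0-.5; v=(st[i,1]+st[i,3]/2)/8+y0-.5
            p=plane(u,v,.13); W.append(p[:2]*1000); print(T,st[i,2:].tolist(),(p[:2]*1000).round(1), round(u,1),round(v,1))
cv2.imwrite("pics/holes.png",cv2.resize(im[y0-10:y1+8,x0-25:x1+25],None,fx=4.8,fy=4.8,interpolation=cv2.INTER_CUBIC)[...,::-1])
# depth holes
Z=P[...,2]; sub=(Z[y0:y1,x0:x1]*1000); 
print(np.round(sub[::4,8:24:2]))
```

```text
140 [73, 62, 2043] [524.5 174. ] 334.1 140.8
140 [76, 60, 2488] [528.5 188.4] 333.8 153.4
140 [74, 61, 2884] [532.3 202.5] 333.6 165.4
140 [75, 60, 3154] [536.2 216.9] 333.4 177.4
140 [73, 63, 3489] [540.  231.3] 333.3 189.1
140 [71, 64, 3515] [543.8 245.4] 333.2 200.2
140 [70, 63, 3507] [547.5 259.7] 333.1 211.3
140 [69, 68, 3692] [551.5 274.5] 332.9 222.5
170 [83, 83, 5371] [524.4 173. ] 333.9 139.9
170 [85, 81, 5259] [528.4 187.5] 333.7 152.7
170 [84, 79, 5067] [532.3 201.9] 333.5 164.9
170 [84, 75, 4859] [536.2 216.5] 333.4 177.1
170 [82, 74, 4758] [540. 231.] 333.2 188.9
170 [80, 72, 4564] [543.7 245.4] 333.2 200.2
170 [79, 72, 4541] [547.6 259.8] 333.1 211.4
170 [144, 110, 8974] [557.5 275.9] 328.8 224.6
[[125. 142. 143. 143. 143. 143. 143. 142.]
 [130. 139. 137. 139. 138. 138. 138. 132.]
 [130. 131. 130. 131. 130. 129. 130. 131.]
 [129. 129.  98.  96.  95.  96. 118. 130.]
 [131. 129. 106. 100. 103. 111. 130. 130.]
 [130. 129. 129. 130. 131. 129. 130. 129.]
 [130. 132.  97.  97.  96.  95. 130. 130.]
 [130. 129. 107. 103. 106. 111. 130. 129.]
 [129. 130. 130. 130. 129. 131. 129. 130.]
 [129. 130.  96.  95.  96.  98. 130. 129.]
 [129. 128. 111. 107. 107. 114. 129. 131.]
 [130. 129. 131. 129. 130. 129. 129. 130.]
 [129. 131.  97.  96.  95. 100. 130. 130.]
 [130. 128. 113. 111. 112. 118. 129. 130.]
 [129. 131. 130. 132. 130. 129. 131. 130.]
 [130. 131.  nan  96.  97. 105. 130. 129.]
 [130. 129. 117. 115. 115. 120. 131. 130.]
 [128. 130. 130. 130. 130. 130. 130. 129.]
 [130. 128. 102. 101. 103. 111. 130. 130.]
 [129. 131. 122. 120. 120. 125. 131. 131.]
 [129. 131. 127. 129. 130. 130. 129. 130.]
 [130. 115. 109. 108. 110. 114. 129. 131.]
 [131. 130. 125. 123. 124. 127. 130. 130.]
 [130. 131. 130.  99. 101. 130. 131. 130.]
 [130. 121. 114. 115. 115. 121. 130. 130.]
 [131. 131. 129. 127. 129. 129. 131. 129.]
 [130. 129. 131. 130. 130. 130. 129. 130.]]
```

View pics/holes.png

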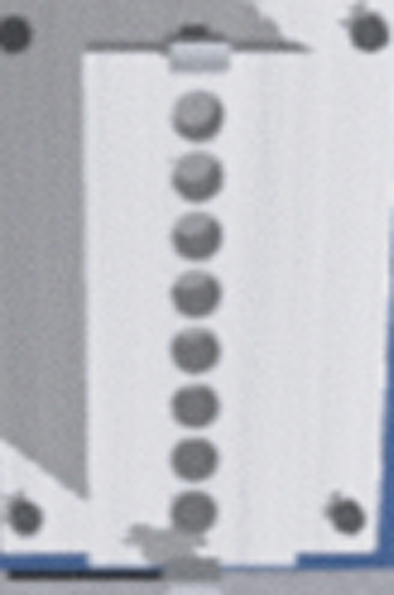

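The crop shows the 8 hole rims clearly. They have a 15 mm pitch, the row's middle is at (538.1, 223.8) mm and it points at 75.0°. I'll go back and grasp the cartridge.

>>> drive_tool:
  rows:
    - {"tx":0,"ty":0,"tz":0,"ax":0,"ay":0,"az":-0.085,"claw":5}
    - {"tx":0,"ty":0,"tz":0,"ax":0,"ay":0,"az":-0.084,"claw":5}
    - {"tx":0,"ty":0,"tz":0,"ax":0,"ay":0,"az":-0.084,"claw":5}
    - {"tx":3.9,"ty":-0.66,"tz":0,"ax":0,"ay":0,"az":0,"claw":5}
    - {"tx":3.9,"ty":0,"tz":0,"ax":0,"ay":0,"az":0,"claw":5}
    - {"tx":3.9,"ty":0,"tz":0,"ax":0,"ay":0,"az":0,"claw":5}
    - {"tx":3.9,"ty":0,"tz":0,"ax":0,"ay":0,"az":0,"claw":5}
    - {"tx":3.9,"ty":0,"tz":0,"ax":0,"ay":0,"az":0,"claw":5}
    - {"tx":3.9,"ty":0,"tz":0,"ax":0,"ay":0,"az":0,"claw":5}
    - {"tx":2.73,"ty":0,"tz":2.9,"ax":0,"ay":0,"az":0,"claw":5}

```text
time_s: 4.7
tcp_pos: [0.5579, -0.0543, 0.3016]
ee_rot: [[-0.01, -1.0, 0.013], [-1.0, 0.01, -0.001], [0.001, -0.013, -1.0]]
wrist_force: [1.7, 0.1, 0.7]
gripper_width: 0.581
gripper_force: 0.0
```

>>> drive_tool:
  rows:
    - {"tx":2.73,"ty":0,"tz":2.9,"ax":0,"ay":0,"az":0,"claw":5}
    - {"tx":2.73,"ty":0,"tz":2.9,"ax":0,"ay":0,"az":0,"claw":5}
    - {"tx":2.73,"ty":0,"tz":2.9,"ax":0,"ay":0,"az":0,"claw":5}
    - {"tx":2.73,"ty":0,"tz":2.9,"ax":0,"ay":0,"az":0,"claw":5}
    - {"tx":2.73,"ty":0,"tz":2.9,"ax":0,"ay":0,"az":0,"claw":5}
    - {"tx":2.73,"ty":0,"tz":2.9,"ax":0,"ay":0,"az":0,"claw":5}
    - {"tx":0,"ty":0,"tz":0,"ax":0,"ay":0,"az":0,"claw":5}
    - {"tx":0,"ty":0,"tz":0,"ax":0,"ay":0,"az":0,"claw":5}
    - {"tx":0,"ty":0,"tz":0,"ax":0,"ay":0,"az":0,"claw":5}

```text
time_s: 5.45
tcp_pos: [0.5541, -0.2151, 0.1221]
ee_rot: [[-0.01, -1.0, 0.001], [-1.0, 0.01, -0.001], [0.001, -0.001, -1.0]]
wrist_force: [0.0, 0.1, 1.4]
gripper_width: 0.575
gripper_force: 0.0
```

>>> drive_tool:
  rows:
    - {"tx":0.04,"ty":0.03,"tz":2.0,"ax":0,"ay":0,"az":0,"claw":5}
    - {"tx":0,"ty":0,"tz":2.0,"ax":0,"ay":0,"az":0,"claw":5}
    - {"tx":0,"ty":0,"tz":2.0,"ax":0,"ay":0,"az":0,"claw":5}
    - {"tx":0,"ty":0,"tz":1.5,"ax":0,"ay":0,"az":0,"claw":5}
    - {"tx":0,"ty":0,"tz":0.3,"ax":0,"ay":0,"az":0,"claw":5}
    - {"tx":0,"ty":0,"tz":0.3,"ax":0,"ay":0,"az":0,"claw":5}
    - {"tx":0,"ty":0,"tz":0.1,"ax":0,"ay":0,"az":0,"claw":5}
    - {"tx":0,"ty":0,"tz":0,"ax":0,"ay":0,"az":0,"claw":5}
    - {"tx":0,"ty":0,"tz":0,"ax":0,"ay":0,"az":0,"claw":5}
    - {"tx":0,"ty":0,"tz":0,"ax":0,"ay":0,"az":0,"claw":5}

```text
time_s: 6.28
tcp_pos: [0.5541, -0.2151, 0.0406]
ee_rot: [[-0.01, -1.0, 0.002], [-1.0, 0.01, -0.0], [0.0, -0.002, -1.0]]
wrist_force: [-0.0, 0.4, 0.4]
gripper_width: 0.577
gripper_force: 0.0
```

>>> drive_tool:
  rows:
    - {"tx":0,"ty":0,"tz":0.1,"ax":0,"ay":0,"az":0,"claw":5}
    - {"tx":0,"ty":0,"tz":0.1,"ax":0,"ay":0,"az":0,"claw":4}
    - {"tx":0,"ty":0,"tz":0,"ax":0,"ay":0,"az":0,"claw":3}
    - {"tx":0,"ty":0,"tz":0,"ax":0,"ay":0,"az":0,"claw":2.4}
    - {"tx":0,"ty":0,"tz":0,"ax":0,"ay":0,"az":0,"claw":2}
    - {"tx":0,"ty":0,"tz":0,"ax":0,"ay":0,"az":0,"claw":1}
    - {"tx":0,"ty":0,"tz":0,"ax":0,"ay":0,"az":0,"claw":0}
    - {"tx":0,"ty":0,"tz":0,"ax":0,"ay":0,"az":0,"claw":0}
    - {"tx":0,"ty":0,"tz":0,"ax":0,"ay":0,"az":0,"claw":0}
    - {"tx":0,"ty":0,"tz":0,"ax":0,"ay":0,"az":0,"claw":0}

```text
time_s: 7.12
tcp_pos: [0.5534, -0.2151, 0.0375]
ee_rot: [[-0.01, -1.0, 0.0], [-1.0, 0.01, -0.0], [0.0, -0.0, -1.0]]
wrist_force: [0.3, 0.1, -0.8]
gripper_width: 0.223
gripper_force: 30.0
```

>>> drive_tool:
  rows:
    - {"tx":0,"ty":0,"tz":0,"ax":0,"ay":0,"az":0,"claw":0}
    - {"tx":0,"ty":0,"tz":0,"ax":0,"ay":0,"az":0,"claw":0}
    - {"tx":0,"ty":0,"tz":0,"ax":0,"ay":0,"az":0,"claw":0}
    - {"tx":0,"ty":0,"tz":0,"ax":0,"ay":0,"az":0,"claw":0}

```text
time_s: 7.45
tcp_pos: [0.5533, -0.215, 0.0375]
ee_rot: [[-0.01, -1.0, -0.0], [-1.0, 0.01, 0.0], [-0.0, 0.0, -1.0]]
wrist_force: [0.5, -0.4, -0.5]
gripper_width: 0.224
gripper_force: 30.0
```

>>> drive_tool:
  rows:
    - {"tx":0,"ty":0,"tz":-0.3,"ax":0,"ay":0,"az":0,"claw":0}
    - {"tx":0,"ty":0,"tz":-0.6,"ax":0,"ay":0,"az":0,"claw":0}
    - {"tx":0,"ty":0,"tz":-1.0,"ax":0,"ay":0,"az":0,"claw":0}
    - {"tx":0,"ty":0,"tz":-1.8,"ax":0,"ay":0,"az":0,"claw":0}
    - {"tx":0,"ty":0,"tz":-3.0,"ax":0,"ay":0,"az":0,"claw":0}
    - {"tx":0,"ty":0,"tz":-3.5,"ax":0,"ay":0,"az":0,"claw":0}
    - {"tx":0,"ty":0,"tz":-3.5,"ax":0,"ay":0,"az":0,"claw":0}
    - {"tx":0,"ty":0,"tz":-3.0,"ax":0,"ay":0,"az":0,"claw":0}
    - {"tx":0,"ty":0,"tz":-1.0,"ax":0,"ay":0,"az":0,"claw":0}
    - {"tx":0,"ty":0,"tz":0,"ax":0,"ay":0,"az":0,"claw":0}

```text
time_s: 8.28
tcp_pos: [0.5549, -0.2154, 0.2192]
ee_rot: [[-0.01, -1.0, 0.008], [-1.0, 0.01, -0.002], [0.001, -0.008, -1.0]]
wrist_force: [-0.0, -0.4, -0.6]
gripper_width: 0.228
gripper_force: 30.0
```

Run:
```python
from h import *
im,d,P,K,M=grab("wrist"); s=sense(); print(s["tcp_pos"],s["wrist_force"],s["moment"])
np.savez("w3.npz",im=im,P=P,K=K,M=M)
T=(P-s["tcp_pos"])@s["ee_rot"]*1000   # tool frame mm
m=(np.abs(T[...,2]+12.5)<6)&(np.abs(T[...,1])<20)&(np.abs(T[...,0])<75)&(im.min(-1)>110)
Q=T[m]; print(len(Q),np.percentile(Q,[1,50,99],axis=0).round(1))
for a,b in ((10,25),(25,40),(40,61)):
    q=Q[(Q[:,0]>a)&(Q[:,0]<b)]; print(a,len(q),np.median(q[:,2]) if len(q) else 0,np.percentile(q[:,1],[1,99]) if len(q) else 0)
cv2.imwrite("pics/w3.png",im[...,::-1])
```

```text
[ 0.55349249 -0.21489942  0.21608304] [-0.62281732 -0.16097402 -1.60260416] [ 0.07614531  0.14891756 -0.01597734]
5708 [[-46.5 -11.9 -17.4]
 [ 23.7  -2.  -16. ]
 [ 62.1   7.6 -10.4]]
10 917 -15.982225937167309 [-11.83657251   7.34455284]
25 1015 -16.039598075151687 [-12.09569547   7.61773252]
40 1567 -16.01386422333976 [-11.91185571   7.43349223]
```

View pics/w3.png

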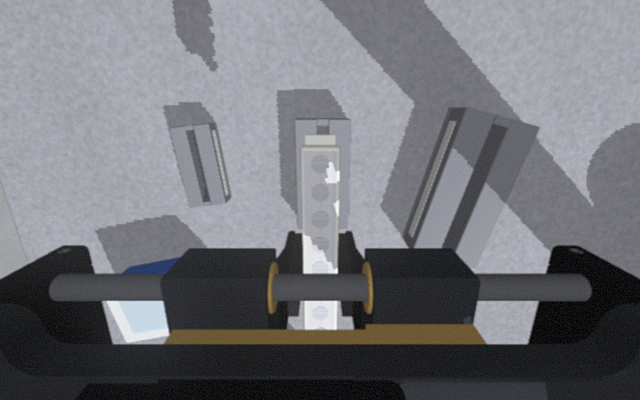

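The wrist view shows the cartridge held level, with its foil at (320,230) and its far end at (320,145). The camera sees it 2.2 mm off in tool y, which I take as camera bias and will correct for. The target TCP over the block is (536.2, 225.0) mm with the tool's y axis at 165°.

>>> drive_tool:
  rows:
    - {"tx":-1.8,"ty":0.18,"tz":0,"ax":0,"ay":0,"az":0,"claw":0}
    - {"tx":-3.6,"ty":0.18,"tz":0,"ax":0,"ay":0,"az":0,"claw":0}
    - {"tx":-3.6,"ty":0.18,"tz":0,"ax":0,"ay":0,"az":0,"claw":0}
    - {"tx":-3.6,"ty":0.18,"tz":0,"ax":0,"ay":0,"az":0,"claw":0}
    - {"tx":-3.6,"ty":0.18,"tz":0,"ax":0,"ay":0,"az":0,"claw":0}
    - {"tx":-3.6,"ty":0.18,"tz":0,"ax":0,"ay":0,"az":0,"claw":0}
    - {"tx":-3.6,"ty":0.18,"tz":0,"ax":0,"ay":0,"az":0,"claw":0}
    - {"tx":-3.6,"ty":0.18,"tz":0,"ax":0,"ay":0,"az":0,"claw":0}
    - {"tx":-3.6,"ty":0.18,"tz":0,"ax":0,"ay":0,"az":0,"claw":0}
    - {"tx":-3.6,"ty":0.18,"tz":0,"ax":0,"ay":0,"az":0,"claw":0}

```text
time_s: 9.17
tcp_pos: [0.5369, 0.1283, 0.212]
ee_rot: [[-0.01, -1.0, -0.005], [-1.0, 0.01, -0.002], [0.002, 0.005, -1.0]]
wrist_force: [0.4, -1.1, -0.5]
gripper_width: 0.226
gripper_force: 30.0
```

>>> drive_tool:
  rows:
    - {"tx":-3.6,"ty":0.18,"tz":0,"ax":0,"ay":0,"az":0,"claw":0}
    - {"tx":-3.6,"ty":0.17,"tz":0,"ax":0,"ay":0,"az":0,"claw":0}
    - {"tx":-2.57,"ty":0,"tz":0,"ax":0,"ay":0,"az":0,"claw":0}
    - {"tx":0,"ty":0,"tz":0,"ax":0,"ay":0,"az":0.084,"claw":0}
    - {"tx":0,"ty":0,"tz":0,"ax":0,"ay":0,"az":0.084,"claw":0}
    - {"tx":0,"ty":0,"tz":0,"ax":0,"ay":0,"az":0.084,"claw":0}
    - {"tx":0,"ty":0,"tz":0,"ax":0,"ay":0,"az":0,"claw":0}
    - {"tx":0,"ty":0,"tz":0,"ax":0,"ay":0,"az":0,"claw":0}
    - {"tx":0,"ty":0,"tz":0,"ax":0,"ay":0,"az":0,"claw":0}
    - {"tx":0,"ty":0,"tz":0,"ax":0,"ay":0,"az":0,"claw":0}

```text
time_s: 10.0
tcp_pos: [0.536, 0.2245, 0.2138]
ee_rot: [[-0.258, -0.966, -0.001], [-0.966, 0.258, -0.001], [0.001, 0.001, -1.0]]
wrist_force: [-0.3, 0.1, -0.8]
gripper_width: 0.224
gripper_force: 30.0
```

>>> drive_tool:
  rows:
    - {"tx":-0.05,"ty":0,"tz":1.0,"ax":0,"ay":0,"az":0,"claw":0}
    - {"tx":0,"ty":0,"tz":1.2,"ax":0,"ay":0,"az":0,"claw":0}
    - {"tx":0,"ty":0,"tz":1.2,"ax":0,"ay":0,"az":0,"claw":0}
    - {"tx":0,"ty":0,"tz":1.0,"ax":0,"ay":0,"az":0,"claw":0}
    - {"tx":0,"ty":0,"tz":0.1,"ax":0,"ay":0,"az":0,"claw":0}
    - {"tx":0,"ty":0,"tz":0,"ax":0,"ay":0,"az":0,"claw":0}
    - {"tx":0,"ty":0,"tz":0,"ax":0,"ay":0,"az":0,"claw":0}
    - {"tx":0,"ty":0,"tz":0,"ax":0,"ay":0,"az":0,"claw":0}

```text
time_s: 10.67
tcp_pos: [0.5369, 0.2256, 0.1703]
ee_rot: [[-0.259, -0.966, 0.001], [-0.966, 0.259, 0.001], [-0.001, -0.001, -1.0]]
wrist_force: [0.0, -0.2, -0.9]
gripper_width: 0.225
gripper_force: 30.0
```

Run:
```python
from h import *
im,d,P,K,M=grab("wrist"); s=sense(); print(s["tcp_pos"],s["wrist_force"],s["moment"])
R=s["ee_rot"];t=s["tcp_pos"]
np.savez("w4.npz",im=im,P=P,K=K,M=M,R=R,t=t)
T=(P-t)@R*1000
Z=P[...,2]*1000
m=(Z>172)&(Z<192)&(np.abs(T[...,1])<20)&(T[...,0]>20)&(T[...,0]<75)&(im.min(-1)>110)
Q=T[m]; print("collar",np.percentile(Q,[1,50,99],axis=0).round(1).tolist())
b=(Z>127)&(Z<133)&(np.abs(T[...,1])<45)&(T[...,0]>-70)&(T[...,0]<75)
Q=T[b]; print("block",len(Q),np.percentile(Q,[1,50,99],axis=0).round(1).tolist())
c=(Z>138)&(Z<147)&(np.abs(T[...,1])<20)&(T[...,0]>50)&(T[...,0]<90)
Q=T[c]; print("clip",len(Q),np.percentile(Q,[1,50,99],axis=0).round(1).tolist())
cv2.imwrite("pics/w4.png",cv2.resize(im[60:260,220:440],None,fx=2.8,fy=2.8,interpolation=cv2.INTER_CUBIC)[...,::-1])
```

```text
[0.53679429 0.22560951 0.17034051] [-0.08362569 -0.46873472 -0.77403781] [0.02889475 0.04490723 0.03296806]
collar [[20.5, -10.5, -14.3], [44.4, -0.6, -12.7], [65.9, 8.9, -2.0]]
block 4980 [[-13.7, -30.1, 39.0], [36.3, -14.9, 40.4], [69.5, 25.3, 42.0]]
clip 245 [[66.3, -9.2, 25.7], [69.7, -2.4, 27.6], [72.6, 4.5, 31.9]]
```

View pics/w4.png

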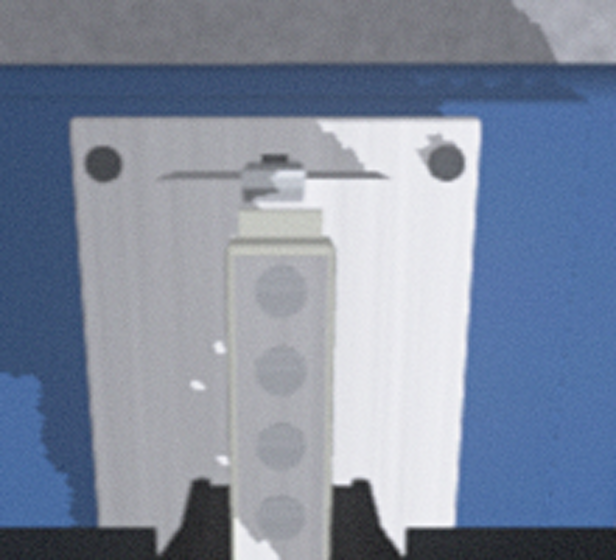

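The crop shows the cartridge above the block. The tab middle is at about (281,215) and the clip middle at about (274,180), so it sits slightly off in tool y. The earlier held view was blurred by settling. I'll quantify this using both pictures.

Run:
```python
from h import *
z=np.load("w4.npz");P=z["P"];R=z["R"];t=z["t"];K=z["K"];M=z["M"];im=z["im"]
T=(P-t)@R*1000
x,y,h=T[...,0],T[...,1],T[...,2]
def edge(lo,hi,name,x0,x1,yl=20):
    m=(h>lo)&(h<hi)&(abs(y)<yl)&(x>x0)&(x<x1); 
    vals=[x[m&(abs(y-c)<.8)].max() for c in (-6,-4,-2,0,2,4) if (m&(abs(y-c)<.8)).any()]
    print(name,"xmax",np.round(vals,1),"y",np.percentile(y[m],[2,98]).round(1), m.sum())
edge(-15.5,-10.5,"foil",30,75)
edge(-5,0.5,"tab",55,72)
edge(24,30,"clip",60,80)
m=(h>37)&(h<43)&(x>45)&(x<58)&(abs(y)<40); print("block y",np.percentile(y[m],[.5,99.5]))
# reproject predicted edges: gray profile along column
g=cv2.cvtColor(im,cv2.COLOR_RGB2GRAY)
print(g[120:156,320].tolist())
def pix(p): # tool mm -> pixel
    X=R@(np.array(p)/1000)+t; c=M[:3,:3].T@(X-M[:3,3]); q=K@c; return (q[:2]/q[2]).round(1)
for xc in (0,1,2): print(xc,"foil end",pix((61+xc,-.8,-12.7)),"tab end",pix((66+xc,-.8,-2.7)))
z=np.load("w2.npz");P=z["P"]; c=np.array([.5381,.2238]); ey=np.array([.2588,.9659]);ex=np.array([.9659,-.2588])
D=(P[...,:2]-c)*1000; a=D@ey; b=D@ex; Z=P[...,2]*1000
for s in(1,-1):
    m=(Z>139)&(Z<147)&(a*s>55)&(a*s<85)&(abs(b)<20); print("clip",s,np.percentile(a[m],[2,98]).round(1),np.percentile(b[m],[2,98]).round(1),m.sum())
m=(Z>127)&(Z<133)&(abs(a)<50)&(abs(b)<40); print("block x",np.percentile(b[m],[.3,99.7]))
```

```text
foil xmax [61.7 61.7 61.4 61.7 61.2 61.4] y [-10.3   8.7] 2293
tab xmax [66.4 66.4 66.5 66.4 66.4 66.4] y [-8.5  6.9] 315
clip xmax [72.6 72.6 72.6 72.6 72.6 72.6] y [-9.2  4.5] 208
block y [-30.26374598  25.44285859]
[155, 215, 227, 210, 199, 198, 197, 183, 175, 178, 177, 184, 220, 229, 204, 186, 195, 200, 199, 200, 200, 199, 201, 202, 183, 156, 148, 170, 190, 196, 193, 173, 172, 171, 166, 160]
0 foil end [319.6 147.8] tab end [319.6 135.7]
1 foil end [319.6 145.8] tab end [319.6 133.8]
2 foil end [319.6 143.8] tab end [319.6 131.8]
clip 1 [63. 70.] [-6.2  6.5] 67
clip -1 [-70.7 -66. ] [-6.1  7.4] 65
block x [-27.24226546  28.45444535]
```

>>> drive_tool:
  rows:
    - {"tx":0.1,"ty":-0.12,"tz":0.1,"ax":0,"ay":0,"az":0,"claw":0}
    - {"tx":0,"ty":0,"tz":0.2,"ax":0,"ay":0,"az":0,"claw":0}
    - {"tx":0,"ty":0,"tz":0.2,"ax":0,"ay":0,"az":0,"claw":0}
    - {"tx":0,"ty":0,"tz":0.1,"ax":0,"ay":0,"az":0,"claw":0}
    - {"tx":0,"ty":0,"tz":0,"ax":0,"ay":0,"az":0,"claw":0}
    - {"tx":0,"ty":0,"tz":0,"ax":0,"ay":0,"az":0,"claw":0}
    - {"tx":0,"ty":0,"tz":0,"ax":0,"ay":0,"az":0,"claw":0}

```text
time_s: 11.3
tcp_pos: [0.5373, 0.2241, 0.1636]
ee_rot: [[-0.259, -0.966, 0.0], [-0.966, 0.259, 0.0], [-0.0, -0.0, -1.0]]
wrist_force: [0.2, -0.2, -0.2]
gripper_width: 0.223
gripper_force: 30.0
```

>>> drive_tool:
  rows:
    - {"tx":0,"ty":0,"tz":0.05,"ax":0,"ay":0,"az":0,"claw":0}
    - {"tx":0,"ty":0,"tz":0.05,"ax":0,"ay":0,"az":0,"claw":0}
    - {"tx":0,"ty":0,"tz":0,"ax":0,"ay":0,"az":0,"claw":0}

```text
time_s: 11.55
tcp_pos: [0.5372, 0.2241, 0.1625]
ee_rot: [[-0.259, -0.966, -0.0], [-0.966, 0.259, -0.0], [0.0, 0.0, -1.0]]
wrist_force: [-0.9, -0.2, -1.5]
gripper_width: 0.226
gripper_force: 30.0
```

>>> drive_tool:
  rows:
    - {"tx":0,"ty":0,"tz":0.05,"ax":0,"ay":0,"az":0,"claw":0}
    - {"tx":0,"ty":0,"tz":0,"ax":0,"ay":0,"az":0,"claw":0}
    - {"tx":0,"ty":0,"tz":0,"ax":0,"ay":0,"az":0,"claw":0}

```text
time_s: 11.8
tcp_pos: [0.5373, 0.224, 0.162]
ee_rot: [[-0.259, -0.966, -0.0], [-0.966, 0.259, -0.0], [0.0, 0.0, -1.0]]
wrist_force: [0.3, 0.3, -0.8]
gripper_width: 0.229
gripper_force: 30.0
```

>>> drive_tool:
  rows:
    - {"tx":0,"ty":0,"tz":0.05,"ax":0,"ay":0,"az":0,"claw":0}
    - {"tx":0,"ty":0,"tz":0,"ax":0,"ay":0,"az":0,"claw":0}
    - {"tx":0,"ty":0,"tz":0,"ax":0,"ay":0,"az":0,"claw":0}

```text
time_s: 12.05
tcp_pos: [0.5373, 0.224, 0.1615]
ee_rot: [[-0.259, -0.966, -0.0], [-0.966, 0.259, -0.0], [0.0, 0.0, -1.0]]
wrist_force: [-0.0, 0.3, -0.9]
gripper_width: 0.229
gripper_force: 30.0
```

>>> drive_tool:
  rows:
    - {"tx":0,"ty":0,"tz":0.05,"ax":0,"ay":0,"az":0,"claw":0}
    - {"tx":0,"ty":0,"tz":0,"ax":0,"ay":0,"az":0,"claw":0}
    - {"tx":0,"ty":0,"tz":0,"ax":0,"ay":0,"az":0,"claw":0}

```text
time_s: 12.3
tcp_pos: [0.5373, 0.224, 0.161]
ee_rot: [[-0.259, -0.966, -0.0], [-0.966, 0.259, -0.0], [0.0, 0.0, -1.0]]
wrist_force: [0.1, 0.0, -0.4]
gripper_width: 0.223
gripper_force: 30.0
```

>>> drive_tool:
  rows:
    - {"tx":0,"ty":0,"tz":0.04,"ax":0,"ay":0,"az":0,"claw":0}
    - {"tx":0,"ty":0,"tz":0,"ax":0,"ay":0,"az":0,"claw":0}
    - {"tx":0,"ty":0,"tz":0,"ax":0,"ay":0,"az":0,"claw":0}

```text
time_s: 12.55
tcp_pos: [0.5373, 0.2241, 0.1606]
ee_rot: [[-0.259, -0.966, -0.0], [-0.966, 0.259, 0.0], [-0.0, 0.0, -1.0]]
wrist_force: [0.6, -0.7, 0.6]
gripper_width: 0.228
gripper_force: 30.0
```

>>> drive_tool:
  rows:
    - {"tx":0,"ty":0,"tz":0.04,"ax":0,"ay":0,"az":0,"claw":0}
    - {"tx":0,"ty":0,"tz":0,"ax":0,"ay":0,"az":0,"claw":0}
    - {"tx":0,"ty":0,"tz":0,"ax":0,"ay":0,"az":0,"claw":0}

```text
time_s: 12.8
tcp_pos: [0.5373, 0.2241, 0.1603]
ee_rot: [[-0.259, -0.966, 0.0], [-0.966, 0.259, 0.0], [-0.0, -0.0, -1.0]]
wrist_force: [1.6, 0.3, -1.0]
gripper_width: 0.231
gripper_force: 30.0
```

>>> drive_tool:
  rows:
    - {"tx":0,"ty":0,"tz":0.04,"ax":0,"ay":0,"az":0,"claw":0}
    - {"tx":0,"ty":0,"tz":0,"ax":0,"ay":0,"az":0,"claw":0}
    - {"tx":0,"ty":0,"tz":0,"ax":0,"ay":0,"az":0,"claw":0}

```text
time_s: 13.05
tcp_pos: [0.5373, 0.2241, 0.1599]
ee_rot: [[-0.259, -0.966, 0.0], [-0.966, 0.259, 0.0], [-0.0, -0.0, -1.0]]
wrist_force: [0.7, 0.0, -0.5]
gripper_width: 0.227
gripper_force: 30.0
```

>>> drive_tool:
  rows:
    - {"tx":0,"ty":0,"tz":0.05,"ax":0,"ay":0,"az":0,"claw":0}
    - {"tx":0,"ty":0,"tz":0.03,"ax":0,"ay":0,"az":0,"claw":0}
    - {"tx":0,"ty":0,"tz":0,"ax":0,"ay":0,"az":0,"claw":0}

```text
time_s: 13.3
tcp_pos: [0.5373, 0.2241, 0.1591]
ee_rot: [[-0.259, -0.966, 0.0], [-0.966, 0.259, 0.0], [-0.0, -0.0, -1.0]]
wrist_force: [0.0, -0.6, -0.5]
gripper_width: 0.228
gripper_force: 30.0
```

>>> drive_tool:
  rows:
    - {"tx":0,"ty":0,"tz":0.05,"ax":0,"ay":0,"az":0,"claw":0}
    - {"tx":0,"ty":0,"tz":0.03,"ax":0,"ay":0,"az":0,"claw":0}
    - {"tx":0,"ty":0,"tz":0,"ax":0,"ay":0,"az":0,"claw":0}

```text
time_s: 13.55
tcp_pos: [0.5373, 0.2241, 0.1582]
ee_rot: [[-0.259, -0.966, 0.0], [-0.966, 0.259, 0.0], [-0.0, -0.0, -1.0]]
wrist_force: [1.7, 0.3, -0.8]
gripper_width: 0.224
gripper_force: 30.0
```

All 8 wells have entered their holes: the bottoms are about 3 mm below the block top with no force reading. I'll keep lowering gently.

>>> drive_tool:
  rows:
    - {"tx":0,"ty":0,"tz":0.06,"ax":0,"ay":0,"az":0,"claw":0}
    - {"tx":0,"ty":0,"tz":0.06,"ax":0,"ay":0,"az":0,"claw":0}
    - {"tx":0,"ty":0,"tz":0.06,"ax":0,"ay":0,"az":0,"claw":0}
    - {"tx":0,"ty":0,"tz":0,"ax":0,"ay":0,"az":0,"claw":0}

```text
time_s: 13.88
tcp_pos: [0.5373, 0.224, 0.1563]
ee_rot: [[-0.259, -0.966, 0.0], [-0.966, 0.259, -0.0], [0.0, -0.0, -1.0]]
wrist_force: [0.5, 0.4, -0.5]
gripper_width: 0.227
gripper_force: 30.0
```

>>> drive_tool:
  rows:
    - {"tx":0,"ty":0,"tz":0.1,"ax":0,"ay":0,"az":0,"claw":0}
    - {"tx":0,"ty":0,"tz":0.1,"ax":0,"ay":0,"az":0,"claw":0}
    - {"tx":0,"ty":0,"tz":0.1,"ax":0,"ay":0,"az":0,"claw":0}
    - {"tx":0,"ty":0,"tz":0,"ax":0,"ay":0,"az":0,"claw":0}

```text
time_s: 14.22
tcp_pos: [0.5373, 0.2241, 0.1533]
ee_rot: [[-0.259, -0.966, 0.0], [-0.966, 0.259, -0.0], [0.0, -0.0, -1.0]]
wrist_force: [1.3, 0.2, -1.0]
gripper_width: 0.227
gripper_force: 30.0
```

>>> drive_tool:
  rows:
    - {"tx":0,"ty":0,"tz":0.1,"ax":0,"ay":0,"az":0,"claw":0}
    - {"tx":0,"ty":0,"tz":0.1,"ax":0,"ay":0,"az":0,"claw":0}
    - {"tx":0,"ty":0,"tz":0.1,"ax":0,"ay":0,"az":0,"claw":0}
    - {"tx":0,"ty":0,"tz":0.1,"ax":0,"ay":0,"az":0,"claw":0}
    - {"tx":0,"ty":0,"tz":0,"ax":0,"ay":0,"az":0,"claw":0}

```text
time_s: 14.63
tcp_pos: [0.5373, 0.2241, 0.1493]
ee_rot: [[-0.259, -0.966, 0.0], [-0.966, 0.259, -0.0], [0.0, -0.0, -1.0]]
wrist_force: [0.8, -0.2, -0.3]
gripper_width: 0.225
gripper_force: 30.0
```

>>> drive_tool:
  rows:
    - {"tx":0,"ty":0,"tz":0.1,"ax":0,"ay":0,"az":0,"claw":0}
    - {"tx":0,"ty":0,"tz":0.1,"ax":0,"ay":0,"az":0,"claw":0}
    - {"tx":0,"ty":0,"tz":0.1,"ax":0,"ay":0,"az":0,"claw":0}
    - {"tx":0,"ty":0,"tz":0.1,"ax":0,"ay":0,"az":0,"claw":0}
    - {"tx":0,"ty":0,"tz":0,"ax":0,"ay":0,"az":0,"claw":0}

```text
time_s: 15.05
tcp_pos: [0.5373, 0.224, 0.1453]
ee_rot: [[-0.259, -0.966, 0.0], [-0.966, 0.259, 0.0], [-0.0, -0.0, -1.0]]
wrist_force: [2.0, 0.6, -0.8]
gripper_width: 0.227
gripper_force: 30.0
```

>>> drive_tool:
  rows:
    - {"tx":0,"ty":-0.03,"tz":0.1,"ax":0,"ay":0,"az":0,"claw":0}
    - {"tx":0,"ty":0,"tz":0.1,"ax":0,"ay":0,"az":0,"claw":0}
    - {"tx":0,"ty":0,"tz":0.1,"ax":0,"ay":0,"az":0,"claw":0}
    - {"tx":0,"ty":0,"tz":0,"ax":0,"ay":0,"az":0,"claw":0}

```text
time_s: 15.38
tcp_pos: [0.5375, 0.2241, 0.1425]
ee_rot: [[-0.259, -0.966, -0.0], [-0.966, 0.259, 0.0], [-0.0, 0.0, -1.0]]
wrist_force: [0.4, 1.5, 0.9]
gripper_width: 0.225
gripper_force: 30.0
```

>>> drive_tool:
  rows:
    - {"tx":0,"ty":0,"tz":0.05,"ax":0,"ay":0,"az":0,"claw":0}
    - {"tx":0,"ty":0,"tz":0.05,"ax":0,"ay":0,"az":0,"claw":0}
    - {"tx":0,"ty":0,"tz":0.05,"ax":0,"ay":0,"az":0,"claw":0}
    - {"tx":0,"ty":0,"tz":0,"ax":0,"ay":0,"az":0,"claw":0}

```text
time_s: 15.72
tcp_pos: [0.5379, 0.2241, 0.1418]
ee_rot: [[-0.259, -0.966, 0.001], [-0.966, 0.259, 0.0], [-0.001, -0.001, -1.0]]
wrist_force: [-0.7, -0.4, 4.4]
gripper_width: 0.222
gripper_force: 30.0
```

>>> drive_tool:
  rows:
    - {"tx":0,"ty":0,"tz":0.05,"ax":0,"ay":0,"az":0,"claw":0}
    - {"tx":0,"ty":0,"tz":0.05,"ax":0,"ay":0,"az":0,"claw":0}
    - {"tx":0,"ty":0,"tz":0.05,"ax":0,"ay":0,"az":0,"claw":0}
    - {"tx":0,"ty":0,"tz":0,"ax":0,"ay":0,"az":0,"claw":0}

```text
time_s: 16.05
tcp_pos: [0.5382, 0.2242, 0.1407]
ee_rot: [[-0.258, -0.966, 0.002], [-0.966, 0.258, 0.001], [-0.001, -0.002, -1.0]]
wrist_force: [-1.0, 0.3, 6.6]
gripper_width: 0.225
gripper_force: 30.0
```

>>> drive_tool:
  rows:
    - {"tx":0,"ty":0,"tz":0.05,"ax":0,"ay":0,"az":0,"claw":0}
    - {"tx":0,"ty":0,"tz":0.05,"ax":0,"ay":0,"az":0,"claw":0}
    - {"tx":0,"ty":0,"tz":0,"ax":0,"ay":0,"az":0,"claw":0}

```text
time_s: 16.3
tcp_pos: [0.5385, 0.2243, 0.1401]
ee_rot: [[-0.258, -0.966, 0.003], [-0.966, 0.258, 0.001], [-0.002, -0.002, -1.0]]
wrist_force: [-0.4, 0.5, 6.9]
gripper_width: 0.227
gripper_force: 30.0
```

>>> drive_tool:
  rows:
    - {"tx":0,"ty":0.05,"tz":0.05,"ax":0,"ay":0,"az":0,"claw":0}
    - {"tx":0,"ty":0,"tz":0.05,"ax":0,"ay":0,"az":0,"claw":0}
    - {"tx":0,"ty":0,"tz":0,"ax":0,"ay":0,"az":0,"claw":0}

```text
time_s: 16.55
tcp_pos: [0.5385, 0.2245, 0.1395]
ee_rot: [[-0.258, -0.966, 0.004], [-0.966, 0.258, 0.001], [-0.002, -0.003, -1.0]]
wrist_force: [-0.6, -0.5, 7.6]
gripper_width: 0.225
gripper_force: 30.0
```

>>> drive_tool:
  rows:
    - {"tx":0,"ty":0,"tz":0.05,"ax":0,"ay":0,"az":0,"claw":0}
    - {"tx":0,"ty":0,"tz":0.05,"ax":0,"ay":0,"az":0,"claw":0}
    - {"tx":0,"ty":0,"tz":0,"ax":0,"ay":0,"az":0,"claw":0}

```text
time_s: 16.8
tcp_pos: [0.5385, 0.2244, 0.1389]
ee_rot: [[-0.258, -0.966, 0.004], [-0.966, 0.258, 0.001], [-0.002, -0.004, -1.0]]
wrist_force: [-0.7, -2.1, 10.0]
gripper_width: 0.225
gripper_force: 30.0
```

>>> drive_tool:
  rows:
    - {"tx":0,"ty":0,"tz":0.05,"ax":0,"ay":0,"az":0,"claw":0}
    - {"tx":0,"ty":0,"tz":0.05,"ax":0,"ay":0,"az":0,"claw":0}
    - {"tx":0,"ty":0,"tz":0,"ax":0,"ay":0,"az":0,"claw":0}

```text
time_s: 17.05
tcp_pos: [0.5386, 0.2244, 0.1382]
ee_rot: [[-0.258, -0.966, 0.004], [-0.966, 0.258, 0.001], [-0.002, -0.004, -1.0]]
wrist_force: [-1.0, -0.8, 10.7]
gripper_width: 0.225
gripper_force: 30.0
```

>>> drive_tool:
  rows:
    - {"tx":0,"ty":0.03,"tz":0.05,"ax":0,"ay":0,"az":0,"claw":0}
    - {"tx":0,"ty":0,"tz":0.05,"ax":0,"ay":0,"az":0,"claw":0}
    - {"tx":0,"ty":0,"tz":0,"ax":0,"ay":0,"az":0,"claw":0}

```text
time_s: 17.3
tcp_pos: [0.5386, 0.2245, 0.1376]
ee_rot: [[-0.258, -0.966, 0.005], [-0.966, 0.258, 0.001], [-0.003, -0.005, -1.0]]
wrist_force: [-1.3, -0.7, 12.6]
gripper_width: 0.225
gripper_force: 30.0
```

>>> drive_tool:
  rows:
    - {"tx":0,"ty":0,"tz":0.05,"ax":0,"ay":0,"az":0,"claw":0}
    - {"tx":0,"ty":0,"tz":0.05,"ax":0,"ay":0,"az":0,"claw":0}
    - {"tx":0,"ty":0,"tz":0,"ax":0,"ay":0,"az":0,"claw":0}

```text
time_s: 17.55
tcp_pos: [0.5383, 0.2242, 0.136]
ee_rot: [[-0.258, -0.966, 0.004], [-0.966, 0.258, 0.001], [-0.002, -0.004, -1.0]]
wrist_force: [0.3, -1.4, 9.5]
gripper_width: 0.227
gripper_force: 30.0
```

>>> drive_tool:
  rows:
    - {"tx":0,"ty":0,"tz":0.05,"ax":0,"ay":0,"az":0,"claw":0}
    - {"tx":0,"ty":0,"tz":0,"ax":0,"ay":0,"az":0,"claw":0}
    - {"tx":0,"ty":0,"tz":0,"ax":0,"ay":0,"az":0,"claw":0}

```text
time_s: 17.8
tcp_pos: [0.5373, 0.2239, 0.1329]
ee_rot: [[-0.259, -0.966, 0.001], [-0.966, 0.259, 0.0], [-0.0, -0.001, -1.0]]
wrist_force: [2.4, -2.8, 2.5]
gripper_width: 0.228
gripper_force: 30.0
```

>>> drive_tool:
  rows:
    - {"tx":0,"ty":0,"tz":0.05,"ax":0,"ay":0,"az":0,"claw":0}
    - {"tx":0,"ty":0,"tz":0.05,"ax":0,"ay":0,"az":0,"claw":0}
    - {"tx":0,"ty":0,"tz":0,"ax":0,"ay":0,"az":0,"claw":0}

```text
time_s: 18.05
tcp_pos: [0.5372, 0.2242, 0.1316]
ee_rot: [[-0.259, -0.966, 0.001], [-0.966, 0.259, -0.0], [0.0, -0.001, -1.0]]
wrist_force: [4.8, -1.0, -0.8]
gripper_width: 0.225
gripper_force: 30.0
```

>>> drive_tool:
  rows:
    - {"tx":0,"ty":0,"tz":0.05,"ax":0,"ay":0,"az":0,"claw":0}
    - {"tx":0,"ty":0,"tz":0,"ax":0,"ay":0,"az":0,"claw":0}
    - {"tx":0,"ty":0,"tz":0,"ax":0,"ay":0,"az":0,"claw":0}

```text
time_s: 18.3
tcp_pos: [0.5372, 0.2242, 0.1315]
ee_rot: [[-0.259, -0.966, 0.001], [-0.966, 0.259, 0.0], [-0.0, -0.001, -1.0]]
wrist_force: [4.9, -1.3, 0.7]
gripper_width: 0.226
gripper_force: 30.0
```

>>> drive_tool:
  rows:
    - {"tx":0,"ty":-0.06,"tz":0.05,"ax":0,"ay":0,"az":0,"claw":0}
    - {"tx":0,"ty":0,"tz":0.05,"ax":0,"ay":0,"az":0,"claw":0}
    - {"tx":0,"ty":0,"tz":0,"ax":0,"ay":0,"az":0,"claw":0}

```text
time_s: 18.55
tcp_pos: [0.5373, 0.2242, 0.1314]
ee_rot: [[-0.259, -0.966, 0.0], [-0.966, 0.259, 0.0], [-0.0, -0.0, -1.0]]
wrist_force: [1.9, -1.2, 5.2]
gripper_width: 0.224
gripper_force: 30.0
```

>>> drive_tool:
  rows:
    - {"tx":0,"ty":0,"tz":0.05,"ax":0,"ay":0,"az":0,"claw":0}
    - {"tx":0,"ty":0,"tz":0.05,"ax":0,"ay":0,"az":0,"claw":0}
    - {"tx":0,"ty":0,"tz":0,"ax":0,"ay":0,"az":0,"claw":0}

```text
time_s: 18.8
tcp_pos: [0.5373, 0.2242, 0.1314]
ee_rot: [[-0.258, -0.966, 0.001], [-0.966, 0.258, 0.0], [-0.0, -0.001, -1.0]]
wrist_force: [0.1, -1.0, 10.4]
gripper_width: 0.225
gripper_force: 30.0
```

It has hit a hard stop at TCP z 131.4 mm, where the seat should be, with 10 N. I'll relax the push, open the fingers and retreat.

>>> drive_tool:
  rows:
    - {"tx":0,"ty":0,"tz":-0.1,"ax":0,"ay":0,"az":0,"claw":0}
    - {"tx":0,"ty":0,"tz":-0.1,"ax":0,"ay":0,"az":0,"claw":0}
    - {"tx":0,"ty":0,"tz":0,"ax":0,"ay":0,"az":0,"claw":2.4}
    - {"tx":0,"ty":0,"tz":0,"ax":0,"ay":0,"az":0,"claw":3.4}
    - {"tx":0,"ty":0,"tz":0,"ax":0,"ay":0,"az":0,"claw":5}
    - {"tx":0,"ty":0,"tz":0,"ax":0,"ay":0,"az":0,"claw":5}
    - {"tx":0,"ty":0,"tz":0,"ax":0,"ay":0,"az":0,"claw":5}
    - {"tx":0,"ty":0,"tz":0,"ax":0,"ay":0,"az":0,"claw":5}

```text
time_s: 19.47
tcp_pos: [0.537, 0.2239, 0.131]
ee_rot: [[-0.259, -0.966, -0.001], [-0.966, 0.259, -0.0], [0.001, 0.001, -1.0]]
wrist_force: [0.8, -0.1, 0.4]
gripper_width: 0.538
gripper_force: 0.0
```

>>> drive_tool:
  rows:
    - {"tx":0,"ty":0,"tz":-0.4,"ax":0,"ay":0,"az":0,"claw":5}
    - {"tx":0,"ty":0,"tz":-1.0,"ax":0,"ay":0,"az":0,"claw":5}
    - {"tx":0,"ty":0,"tz":-2.5,"ax":0,"ay":0,"az":0,"claw":5}
    - {"tx":0,"ty":0,"tz":-3.5,"ax":0,"ay":0,"az":0,"claw":5}
    - {"tx":0,"ty":0,"tz":-3.5,"ax":0,"ay":0,"az":0,"claw":5}
    - {"tx":0,"ty":0,"tz":-3.5,"ax":0,"ay":0,"az":0,"claw":5}
    - {"tx":0,"ty":0,"tz":-2.0,"ax":0,"ay":0,"az":0,"claw":5}
    - {"tx":0,"ty":0,"tz":0,"ax":0,"ay":0,"az":0,"claw":5}
    - {"tx":0,"ty":0,"tz":0,"ax":0,"ay":0,"az":0,"claw":5}
    - {"tx":0,"ty":0,"tz":0,"ax":0,"ay":0,"az":0,"claw":5}

```text
time_s: 20.3
tcp_pos: [0.5368, 0.2238, 0.2951]
ee_rot: [[-0.259, -0.966, -0.001], [-0.966, 0.259, -0.0], [0.0, 0.001, -1.0]]
wrist_force: [-0.3, -0.5, -1.2]
gripper_width: 0.575
gripper_force: 0.0
```

Run:
```python
from h import *
im,d,P,K,M=grab("wrist"); s=sense(); print(s["tcp_pos"],s["wrist_force"])
c=np.array([.5381,.2238]); ey=np.array([.2588,.9659]);ex=np.array([.9659,-.2588])
D=(P[...,:2]-c)*1000; a=D@ey; b=D@ex; Z=P[...,2]*1000
for lo,hi in((-70,-63),(-58,-40),(-40,-15),(-15,15),(15,40),(40,58),(63,70)):
    m=(a>lo)&(a<hi)&(abs(b)<5)&(Z>125); print(lo,hi,m.sum(),np.percentile(Z[m],[5,50,95]).round(1))
m=(abs(a)<50)&(abs(b)>13)&(abs(b)<25)&(Z>120)&(Z<140); print("block",np.median(Z[m]))
v,u=np.where((abs(a)<85)&(abs(b)<35)&(Z>110)); cr=im[v.min():v.max(),u.min():u.max()]
f=min(700/cr.shape[1],590/cr.shape[0]); cv2.imwrite("pics/w5.png",cv2.resize(cr,None,fx=f,fy=f,interpolation=cv2.INTER_CUBIC)[...,::-1])
```

```text
[0.53667692 0.22367601 0.29439365] [-0.37295784  0.27712364 -0.36063866]
-70 -63 60 [136.4 142.  144. ]
-58 -40 179 [143.3 144.4 145.6]
-40 -15 4223 [145.8 400.8 411.6]
-15 15 241 [143.3 144.4 145.7]
15 40 190 [143.3 144.5 145.7]
40 58 132 [143.  144.5 145.3]
63 70 71 [136.7 141.8 143.8]
block 129.92168499344064
```

View pics/w5.png

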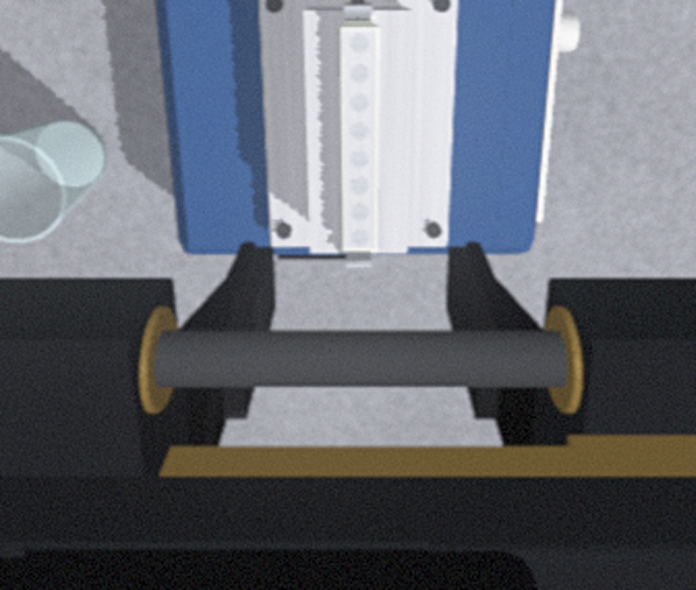

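The crop shows the cartridge in the block from (360,30) to (360,250), with a clip over the tab at each end. Its foil is level at 144.4 mm along the row (the seat gives 144.0) and the gripper is clear of it.

```bash
python3 -c "
from h import *
print(finish_job())"
```

```text
the job is handed in; nothing more can be done
None
```

The cartridge is loaded in the heater-shaker block and the job is handed in. All eight wells are in their holes and the collar is flush to within about 0.5 mm. I take both clips as snapped, because the push force dropped away just before the seat and the cartridge stayed level after release. The highest push I read was about 13 N, and the beaker, tip box and jar were not touched.

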